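# Snap a parts box's lid shut round its rim

### The arm

A 7-joint arm with a two-finger parallel gripper is mounted at the origin on a cart in front of the work surface, level with it; the furniture and walls round the work are solid. World frame = base frame: x ahead of the robot, y to its left, z up, the work surface at z = 0. Lengths are in mm, angles in rad, forces in N, time in s.
With the tool pointing down it reaches from about 425 to 875 mm from the base axis. Payload 8.4 kg.
Tool frame: the origin (TCP) lies at the very end of the fingers, on their centre line; the grasp point (between the pads) lies 19 mm behind it; z points along the fingers, y is the line along which they close (so a half turn about z gives the same grasp; the last joint's range is limited). The gripper opens to 87 mm and grips with 3 to 60 N. Pads are 19 mm wide; open, the fingers measure 117 mm over their backs; the gripper's body (75 mm by 190 mm) begins 51 mm behind the grasp point.
Start: joints at [-1.217, 0.333, 0.04, 1.465, -0.013, 1.343, -0.059], TCP at [284.362, 584.467, 222.546] pointing down, gripper open.
Joint ranges: [-2.58, 2.58], [-0.38, 2.09], [-1.3, 1.39], [0.25, 2.4], [-1.5, 4.64], [0.08, 2.09], [-2.65, 2.65]. Speed limits (rad/s): [2.22, 2.22, 2.79, 2.79, 3.14, 3.14, 3.14].

### API

Orientations are given as a unit quaternion [x, y, z, w].
In Python, from cell import * gives the robot as it stands. The module is installed in compiled form; this text tells all that it offers.
- The arm moves only by the shell command python3 -m creep 'ROWS' [FORCE]. ROWS is JSON, a list of rows, each an object with "gripper": the opening, from 0 (shut) to 1 (fully open); "linear": the shift along the tool's x, y, z each as a share of 50 cm, from -1 to 1, a list of three; "yaw": the turn about the tool's z as a share of pi rad, from -1 to 1. A call has exactly 5 rows; each row is the pose to reach, as a shift and turn from the pose commanded when the call began, along the tool's axes at that moment, turning the shorter way round; what a row does not reach only later rows make up. A row lasts 1/8 s, in which the tool goes at most 62.5 mm and 10.7 degrees, less where a joint would pass 70% of its speed; a pose out of reach is approached as far as the arm can. A call with a number of a shift or a turn outside -1 to 1 is refused whole. A call with a gripper value outside its range is refused whole. The fingers move at their own pace and stop on an object; FORCE is the grip in N (left out, the last holds). Time passes only in rows, so rows that repeat a pose let the fingers close, or fill a call up. It gives the time, the measured TCP pose, the force, the opening and the grip force at its end, in the units of the state.
- sense(): the state, without advancing time (a new reading comes with each control period).
- get_image(name): name is "scene" or "side" or "wrist"; returns the picture (480x640x3 uint8, blue, green, red); there is no depth.
- get_calibration(name): a dict with "fx", "fy", "cx", "cy" (pixels), "xyz" and "attitude" of the camera in the world. Camera axes: x right, y down, z forward; pixel columns grow to the right and rows downward; lengths in mm; the calibration is good to about 2 mm. A picture is of the moment at which its call begins: read the wrist's pose just before it. get_calibration takes no time and is no camera call; for the wrist camera it gives the pose at the moment of the call.
- sign_off(): hands the job in; it is judged then, once.
The state is a dict: "time_s": time; "q": joint angles; "joint_vel": joint speeds; "effort": joint torques, N m; "position": TCP position; "ee_rot": TCP orientation; "wrist_force": force on the tool from outside, world axes, zero at the start; "torque": the same for the moment, N m; "finger_gap": finger opening in mm; "finger_force": force on a finger pad.
Only numpy, scipy, OpenCV 4.12 (cv2) and the standard library are available. Lean on these libraries where they do the work, as an engineer would, in place of code of your own. Each camera call takes 0.05 s, during which the arm holds its last target. There are 200 camera calls.

### The job

Snap the lid of the parts box shut by pressing down its four raised rim sections with the fingertips, one after another: first the section with the pull tab, then on round the rim clockwise as seen from above, until each has clicked down level with the lid's corners. Only press: do not grip or lift the box or push it out of its place, and leave the things lying around it where they are. Finish with the hand clear of everything.

Things in the scene. Friction and masses are not known exactly. Their poses are not given: they have to be found in the camera images.
- parts_box: Closed parts box, black, grey clip-on lid; loose, 1 to 2 kg, at any yaw. Lid 176 x 136 mm with fixed 26 mm square corners, 66 mm above the bench, and between them one snap section (bar) of the rim on each side; the middle is a fixed panel sunk 5 mm. Origin: centre of underside; z up, x along the length, pull tab at -x.
- sect_tab_top (a point): Centre of the flat top of the tab section, the first to press: a bar 81 x 26 mm along the short -x side of the lid; 13 mm in from the lid's edge, moves with the bar (74 mm above the bench when proud, 66 mm shut). Its x axis points in to the middle of the box, y along the bar. It alone has a pull tab, 36 mm wide, sticking out 18 mm.
- sect_2_top (a point): Centre of the flat top of the second section: a bar 121 x 26 mm along the long +y side of the lid; 13 mm in from the lid's edge, moves with the bar (74 mm above the bench when proud, 66 mm shut). Its x axis points in to the middle of the box, y along the bar.
- sect_3_top (a point): Centre of the flat top of the third section: a bar 81 x 26 mm along the short +x side, opposite the tab, of the lid; 13 mm in from the lid's edge, moves with the bar (74 mm above the bench when proud, 66 mm shut). Its x axis points in to the middle of the box, y along the bar.
- sect_4_top (a point): Centre of the flat top of the fourth section: a bar 121 x 26 mm along the long -y side of the lid; 13 mm in from the lid's edge, moves with the bar (74 mm above the bench when proud, 66 mm shut). Its x axis points in to the middle of the box, y along the bar.
- sect_tab (a joint): Travel of the tab section, down (m): 0 = proud by 8 mm, 0.008 = shut, its top level with the lid's corners. Snaps over a hump: resists with up to about 9 N in the first 4 mm, then jumps down by itself and stays; let go before half-way, it springs up. Starts at 0. Press first.
- sect_2 (a joint): Travel of the second section, down (m): 0 = proud by 8 mm, 0.008 = shut, its top level with the lid's corners. Snaps over a hump: resists with up to about 9 N in the first 4 mm, then jumps down by itself and stays; let go before half-way, it springs up. Starts at 0. Next clockwise, seen from above, after the tab section.
- sect_3 (a joint): Travel of the third section, down (m): 0 = proud by 8 mm, 0.008 = shut, its top level with the lid's corners. Snaps over a hump: resists with up to about 9 N in the first 4 mm, then jumps down by itself and stays; let go before half-way, it springs up. Starts at 0. Next clockwise after the second.
- sect_4 (a joint): Travel of the fourth section, down (m): 0 = proud by 8 mm, 0.008 = shut, its top level with the lid's corners. Snaps over a hump: resists with up to about 9 N in the first 4 mm, then jumps down by itself and stays; let go before half-way, it springs up. Starts at 0. Next clockwise after the third.
- wood_block: Bystander: small loose wooden offcut, 50 x 75 x 36 mm, on the bench beside the second section. Origin: centre of its underside.
- tape_duct: Bystander: small loose roll of black tape, 58 mm across, 19 mm high, lying flat beside the fourth section. Origin: centre of its underside.
- screwdriver: Bystander: loose yellow-handled screwdriver, 135 mm long, 24 mm thick, lying on the bench beside the third section. Origin: centre of its underside.

How it is judged (in metres and radians):
On the way, in this order (a step that is already met when the one before it is completed fails the run):
1. the tab section is pressed shut (value of joint sect_tab above 0.0062 m and not (value of joint sect_2 above 0.0062 m) and not (value of joint sect_3 above 0.0062 m) and not (value of joint sect_4 above 0.0062 m)), for 0.2 s.
2. the second section (next clockwise) is pressed shut (value of joint sect_2 above 0.0062 m and not (value of joint sect_3 above 0.0062 m) and not (value of joint sect_4 above 0.0062 m)), for 0.2 s.
3. the third section (opposite the tab) is pressed shut (value of joint sect_3 above 0.0062 m and not (value of joint sect_4 above 0.0062 m)), for 0.2 s.
4. the fourth section is pressed shut (value of joint sect_4 above 0.0062 m), for 0.2 s.
At the end, for the whole second after the job is handed in: All four rim sections are snapped down (within 1.8 mm of fully shut), the box stands flat and still within 30 mm of where it started, and the three loose bystanders lie within 25 mm of where they started (value of joint each of sect_tab, sect_2, sect_3, sect_4 above 0.0062 m and distance of parts_box from where it was at the start of the episode below 0.03 m and linear speed of parts_box below 0.01 m/s and angle between parts_box's own z axis and vertical below 0.05 rad and distance of each of wood_block, tape_duct, screwdriver from where it was at the start of the episode below 0.025 m); the robot touches nothing.
It fails at once if the box is lifted (10 mm) off the bench (height (world z) of parts_box above 0.01 m).
It fails at once if the box is tipped (angle between parts_box's own z axis and vertical above 0.15 rad).
It fails at once if the box is pushed more than 30 mm from its place (distance of parts_box from where it was at the start of the episode above 0.03 m).
It fails at once if the wooden offcut, tape roll or screwdriver is picked up or pushed more than 25 mm (distance of any of wood_block, tape_duct, screwdriver from where it was at the start of the episode above 0.025 m).
It also fails if it takes over 54 s, if anything falls off the work surface, if the arm or the gripper's body presses on something with over 40 N, if the wrist force passes 120 N, or if a joint passes its speed limit or range.

## Working session

There is one attempt and no reset: what is moved stays moved. The work goes in short steps, Python scripts to look and compute and a shell command to move; the robot and the scene stay as the last step left them, time stands still between calls to the robot, and variables do not carry over. Pictures are saved under pics/ and viewed, at most 10 in all, crops included, and the job is handed in when it is done.

```bash
mkdir -p pics; python3 - <<'E'
from cell import *
import cv2
s=sense();print(s)
for n in("scene","side","wrist"):
    print(n,get_calibration(n))
    cv2.imwrite(f"pics/{n}0.png",get_image(n))
E
```

```text
{'time_s': 0.0, 'q': array([-1.21721207,  0.33388271,  0.03987909,  1.46630732, -0.01337791,
        1.34327027, -0.05848928]), 'joint_vel': array([ 0.0007367 , -0.00059308,  0.00063919, -0.00069387, -0.00196233,
       -0.00046786,  0.00028127]), 'effort': array([ 3.30903486e-04, -6.56361508e+01,  1.33552473e+00, -4.03808820e+01,
       -5.97903365e-02,  4.48529015e-02,  1.18377220e-04]), 'position': array([284.18537598, 584.05522618, 221.65992384]), 'ee_rot': array([ 2.24466510e-01,  9.74481475e-01, -7.92654391e-04, -1.15297359e-04]), 'wrist_force': array([-0.74735185,  0.10916618,  1.17925384]), 'torque': array([ 0.01909652,  0.03272127, -0.06233986]), 'finger_force': 0.0, 'finger_gap': 86.84372209604768}
scene {'fx': 491.15271419072474, 'fy': 491.15271419072474, 'cx': 313.4672803630448, 'cy': 231.75527084419133, 'xyz': array([ 223.00731837, -334.97297568,  747.61111146]), 'attitude': array([ 0.883479  , -0.30265998,  0.10673327, -0.34127672])}
side {'fx': 566.0988933624761, 'fy': 566.0988933624761, 'cx': 321.54697347717996, 'cy': 234.2910066779186, 'xyz': array([714.03417996, 933.47945458, 762.42523624]), 'attitude': array([ 0.08515566,  0.90185344, -0.42112298, -0.0454348 ])}
wrist {'fx': 429.71138533277247, 'fy': 429.71138533277247, 'cx': 323.7480169139802, 'cy': 232.375973672735, 'xyz': array([214.64062865, 618.16808648, 383.26455401]), 'attitude': array([0.83867127, 0.52536284, 0.07555804, 0.12212849])}
```

View pics/scene0.png

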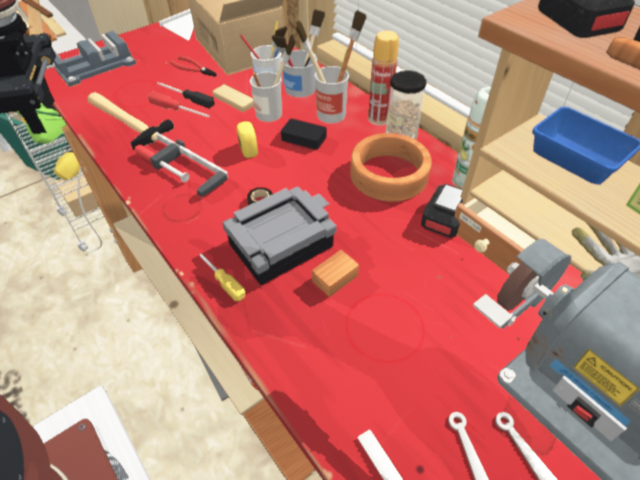

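View pics/side0.png

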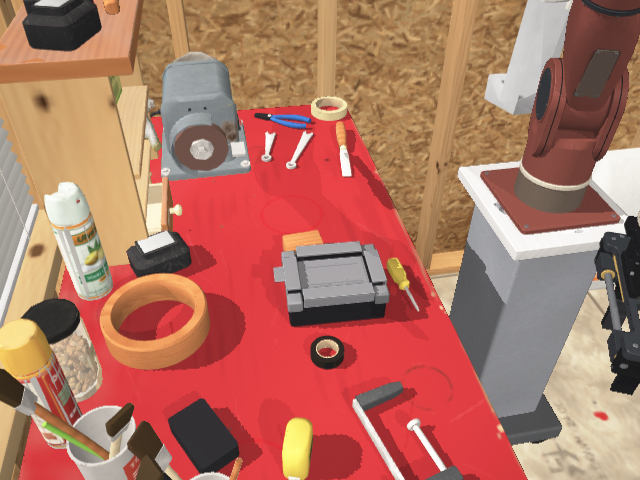

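The scene shows the box around (280,230). In the side view the lid is at about (335,270), with its pull tab at (279,275), i.e. towards world +x. The block is at (302,240), the tape at (327,352) and the screwdriver at (403,283), which agrees with the clockwise order tab, block side, screwdriver side, tape side.

```bash
cat > h.py <<'E'
import numpy as np,cv2
from scipy.spatial.transform import Rotation as R
def cast(px,c,z):
    px=np.asarray(px,float).reshape(-1,2)
    d=np.c_[(px[:,0]-c["cx"])/c["fx"],(px[:,1]-c["cy"])/c["fy"],np.ones(len(px))]
    d=R.from_quat(c["attitude"]).apply(d); return (c["xyz"]+d*((z-c["xyz"][2])/d[:,2])[:,None])[:,:2]
E
python3 - <<'E'
from cell import *
from h import *
for n,seed,roi in(("side",(335,270),(260,225,400,335)),("scene",(280,230),(210,175,350,290))):
    im=cv2.imread(f"pics/{n}0.png");c=get_calibration(n)
    hsv=cv2.cvtColor(im,cv2.COLOR_BGR2HSV)
    m=((hsv[...,1]<60)&(hsv[...,2]>65)).astype(np.uint8)
    k=np.zeros_like(m);x0,y0,x1,y1=roi;k[y0:y1,x0:x1]=1;m*=k
    cs,_=cv2.findContours(m,cv2.RETR_EXTERNAL,cv2.CHAIN_APPROX_NONE)
    b=max(cs,key=cv2.contourArea)
    P=cast(b,c,70);o=P.mean(0).round()
    g=np.zeros((400,400),np.uint8);cv2.fillPoly(g,[(P-o+200).round().astype(np.int32)],255)
    g=cv2.morphologyEx(g,cv2.MORPH_OPEN,np.ones((45,45),np.uint8) if 0 else cv2.getStructuringElement(cv2.MORPH_ELLIPSE,(45,45)))
    cc,_=cv2.findContours(g,cv2.RETR_EXTERNAL,cv2.CHAIN_APPROX_NONE)
    r=cv2.minAreaRect(max(cc,key=cv2.contourArea))
    print(n,np.array(r[0])+o-200,r[1],r[2],(cv2.boxPoints(r)+o-200).round().tolist(), "raw",cv2.minAreaRect((P).astype(np.float32)))
    cv2.drawContours(im,[b],-1,(0,255,0),1)
    cv2.imwrite(f"pics/{n}_c.png",cv2.resize(im[y0-30:y1+30,x0-30:x1+30],None,fx=2,fy=2))
c=get_calibration("side")
print("tab end",cast([(275,274)],c,66),"wood",cast([(302,240)],c,36),"tape",cast([(327,350)],c,19),"scr",cast([(403,283)],c,12))
a=cv2.imread("pics/side_c.png");b=cv2.imread("pics/scene_c.png")
w=np.zeros((max(a.shape[0],b.shape[0]),a.shape[1]+b.shape[1],3),np.uint8);w[:a.shape[0],:a.shape[1]]=a;w[:b.shape[0],a.shape[1]:]=b
cv2.imwrite("pics/both.png",w)
E
```

```text
side [551.94885254 227.47756958] (153.75791931152344, 185.61813354492188) 87.1375961303711 [[455.0, 155.0], [641.0, 146.0], [648.0, 300.0], [463.0, 309.0]] raw ((555.6136474609375, 230.43650817871094), (161.9108428955078, 193.88063049316406), 86.9721450805664)
scene [548.11029053 212.912323  ] (153.33837890625, 191.67996215820312) 85.72415924072266 [[447.0, 144.0], [638.0, 129.0], [649.0, 282.0], [458.0, 297.0]] raw ((551.6363525390625, 211.37782287597656), (160.99417114257812, 199.94532775878906), 86.67660522460938)
tab end [[649.08903848 209.50621553]] wood [[581.31429875  92.00076467]] tape [[584.01200862 354.83588611]] scr [[411.0350545  221.09133338]]
```

View pics/both.png

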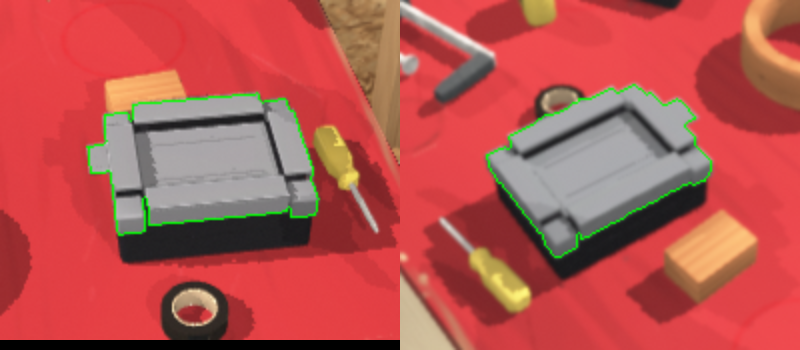

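The contours take in the lid's skirt on the side nearest each camera, so I'm using the far edges. That puts the centre near (551,220) with the long axis at about -3.5° and the tab towards +x. I'll close the fingers, go over the tab section at height and check with the wrist camera.

```bash
python3 -m creep '[{"gripper":0,"linear":[-0.11,-0.04,0],"yaw":-0.03},{"gripper":0,"linear":[-0.22,-0.08,0],"yaw":-0.06},{"gripper":0,"linear":[-0.33,-0.12,0],"yaw":-0.09},{"gripper":0,"linear":[-0.44,-0.17,0],"yaw":-0.12},{"gripper":0,"linear":[-0.5,-0.19,0],"yaw":-0.125}]' 10
```

```text
time_s: 0.78
position: [470.1, 385.9, 222.6]
ee_rot: [0.031, 1.0, -0.001, 0.0]
wrist_force: [-0.2, 0.2, 0.8]
finger_gap: 44.5
finger_force: 0.0
```

```bash
python3 -m creep '[{"gripper":0,"linear":[-0.09,-0.08,0],"yaw":0},{"gripper":0,"linear":[-0.18,-0.17,0],"yaw":0},{"gripper":0,"linear":[-0.27,-0.26,0],"yaw":0},{"gripper":0,"linear":[-0.337,-0.328,0],"yaw":0},{"gripper":0,"linear":[-0.337,-0.328,0],"yaw":0}]'
python3 - <<'E'
from cell import *
from h import *
s=sense();print(s["position"],s["ee_rot"])
c=get_calibration("wrist");im=get_image("wrist");cv2.imwrite("pics/w1.png",im)
import pickle;pickle.dump(c,open("c1.pkl","wb"))
print(c["xyz"])
E
```

```text
time_s: 1.4
position: [628.4, 210.2, 222.0]
ee_rot: [0.034, 0.999, -0.001, 0.0]
wrist_force: [-1.1, 0.1, 0.3]
finger_gap: 1.8
finger_force: 0.0
[628.37018856 210.2148147  221.98320672] [ 3.38563275e-02  9.99425687e-01 -1.40804619e-03  2.50222411e-04]
[550.91754563 215.44487738 383.4550497 ]
```

View pics/w1.png

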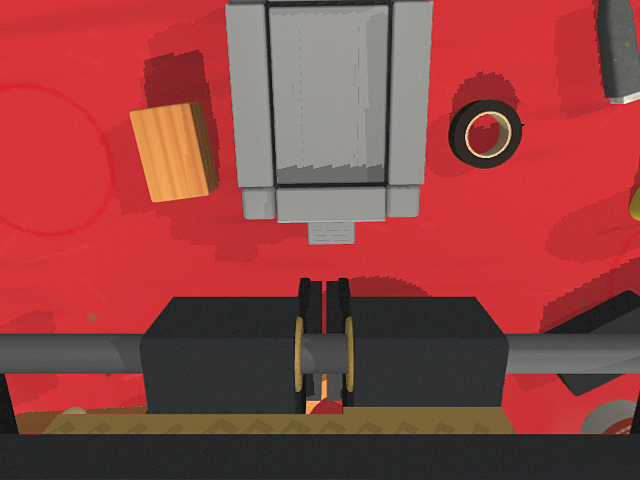

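The wrist view shows the tab end clearly: lid corners at about (243,219) and (419,217), tab section at (279–386, 187–221), and pull tab ending at (331,244).

```bash
python3 - <<'E'
from h import *
import pickle
c=pickle.load(open("c1.pkl","rb"))
A=cast([(243,219),(419,217)],c,66);B=cast([(279,221),(386,221),(278,187),(386,187)],c,74);L=cast([(227,2),(239,187),(433,2),(424,185)],c,74)
print(A,np.hypot(*(A[0]-A[1])));print(B,B.mean(0),np.hypot(*(B[0]-B[1])),np.hypot(*(B[0]-B[2])));print(L)
print("tab",cast([(331,244)],c,66))
E
```

```text
[[630.25688792 147.58135438]
 [637.55260344 281.67897638]] 134.29594070672553
[[631.56320932 175.90078076]
 [636.82866423 255.47583743]
 [605.98220023 177.64129424]
 [611.19087706 256.12922758]] [621.39123771 216.286785  ] 79.74907309810612 25.640152368886127
[[482.98613035 156.39610108]
 [604.09977788 149.2756566 ]
 [491.94655443 289.58443438]
 [611.5481776  283.72391612]]
tab [[654.73326883 213.41849616]]
```

```bash
python3 -m creep '[{"gripper":0,"linear":[0.008,0,0.08],"yaw":0},{"gripper":0,"linear":[0.008,0,0.16],"yaw":0},{"gripper":0,"linear":[0.008,0,0.24],"yaw":0},{"gripper":0,"linear":[0.008,0,0.26],"yaw":0},{"gripper":0,"linear":[0.008,0,0.26],"yaw":0}]'
python3 - <<'E'
from cell import *
s=sense();print(s["position"],s["ee_rot"],s["joint_vel"].round(3),s["wrist_force"])
E
```

```text
time_s: 2.08
position: [621.5, 217.0, 92.8]
ee_rot: [0.029, 1.0, 0.0, -0.0]
wrist_force: [0.7, 0.4, 0.7]
finger_gap: 0.8
finger_force: 0.0
[621.52648721 217.00038355  92.84231755] [ 2.94687260e-02  9.99565661e-01  2.61771298e-05 -2.87665557e-04] [ 0.003 -0.023  0.01  -0.031  0.002  0.008  0.002] [0.71137936 0.35300899 0.70573406]
```

On target at (621.5,217.0), so press.

```bash
python3 -m creep '[{"gripper":0,"linear":[0,0,0.034],"yaw":0},{"gripper":0,"linear":[0,0,0.04],"yaw":0},{"gripper":0,"linear":[0,0,0.046],"yaw":0},{"gripper":0,"linear":[0,0,0.052],"yaw":0},{"gripper":0,"linear":[0,0,0.055],"yaw":0}]'; python3 -m creep '[{"gripper":0,"linear":[0,0,0],"yaw":0},{"gripper":0,"linear":[0,0,0],"yaw":0},{"gripper":0,"linear":[0,0,0],"yaw":0},{"gripper":0,"linear":[0,0,0],"yaw":0},{"gripper":0,"linear":[0,0,0],"yaw":0}]'
```

```text
time_s: 2.7
position: [622.5, 216.2, 66.3]
ee_rot: [0.03, 1.0, 0.0, 0.001]
wrist_force: [-5.4, -1.0, 17.6]
finger_gap: 0.2
finger_force: 9.1
time_s: 3.32
position: [622.4, 216.2, 66.4]
ee_rot: [0.03, 1.0, 0.0, 0.001]
wrist_force: [-3.2, -1.0, 10.5]
finger_gap: 0.5
finger_force: 5.1
```

The fingers reached z 66.4 and met solid resistance. I'll lift and check from above.

```bash
python3 -m creep '[{"gripper":0,"linear":[0,0,-0.04],"yaw":0},{"gripper":0,"linear":[0,0,-0.12],"yaw":0},{"gripper":0,"linear":[0,0,-0.2],"yaw":0},{"gripper":0,"linear":[0,0,-0.3],"yaw":0},{"gripper":0,"linear":[0,0,-0.3],"yaw":0}]'
python3 - <<'E'
from cell import *
import cv2
print(sense()["position"])
a=cv2.resize(get_image("side")[200:340,240:420],None,fx=2,fy=2);b=get_image("wrist")[:260,130:530]
import numpy as np
w=np.zeros((280,760,3),np.uint8);w[:280,:360]=a;w[:260,360:]=b;cv2.imwrite("pics/p1.png",w)
E
```

```text
time_s: 3.95
position: [624.2, 216.5, 221.0]
ee_rot: [0.03, 1.0, 0.002, 0.004]
wrist_force: [0.3, -1.0, -0.7]
finger_gap: 0.6
finger_force: 0.0
[624.15842704 216.50662213 220.95522934]
```

View pics/p1.png

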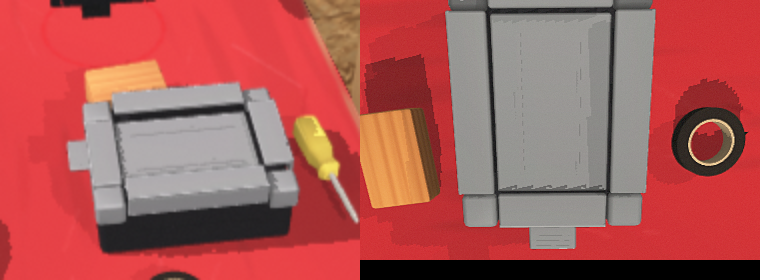

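The tab section is flush and the box hasn't moved. Next is section 2, at (543.6,165.6).

```bash
python3 -m creep '[{"gripper":0,"linear":[0.075,-0.056,0.04],"yaw":0},{"gripper":0,"linear":[0.15,-0.112,0.1],"yaw":0},{"gripper":0,"linear":[0.15,-0.112,0.18],"yaw":0},{"gripper":0,"linear":[0.15,-0.112,0.24],"yaw":0},{"gripper":0,"linear":[0.15,-0.112,0.24],"yaw":0}]'; python3 -m creep '[{"gripper":0,"linear":[0,0,0],"yaw":0},{"gripper":0,"linear":[0,0,0],"yaw":0},{"gripper":0,"linear":[0,0,0],"yaw":0},{"gripper":0,"linear":[0,0,0],"yaw":0},{"gripper":0,"linear":[0,0,0],"yaw":0}]'
```

```text
time_s: 4.68
position: [541.2, 163.7, 92.2]
ee_rot: [0.03, 1.0, -0.001, -0.003]
wrist_force: [-0.5, -0.3, 0.9]
finger_gap: 0.3
finger_force: 0.0
time_s: 5.3
position: [543.8, 164.7, 95.2]
ee_rot: [0.03, 1.0, 0.0, 0.0]
wrist_force: [0.2, -0.2, 0.1]
finger_gap: 0.5
finger_force: 0.0
```

Press section 2, 95.2 → 65 (0.06).

```bash
python3 -m creep '[{"gripper":0,"linear":[0,0.002,0.036],"yaw":0},{"gripper":0,"linear":[0,0.002,0.044],"yaw":0},{"gripper":0,"linear":[0,0.002,0.05],"yaw":0},{"gripper":0,"linear":[0,0.002,0.056],"yaw":0},{"gripper":0,"linear":[0,0.002,0.06],"yaw":0}]'; python3 -m creep '[{"gripper":0,"linear":[0,0,0],"yaw":0},{"gripper":0,"linear":[0,0,0],"yaw":0},{"gripper":0,"linear":[0,0,0],"yaw":0},{"gripper":0,"linear":[0,0,0],"yaw":0},{"gripper":0,"linear":[0,0,0],"yaw":0}]'
```

```text
time_s: 5.92
position: [543.8, 165.6, 66.2]
ee_rot: [0.03, 1.0, 0.0, -0.0]
wrist_force: [-10.7, -3.1, 29.0]
finger_gap: 0.6
finger_force: 14.7
time_s: 6.55
position: [543.7, 165.6, 66.3]
ee_rot: [0.03, 1.0, 0.0, -0.0]
wrist_force: [-6.8, -1.7, 16.9]
finger_gap: 0.4
finger_force: 8.4
```

Section 2 is level at z 66.3. Lift, then move to section 3 at (471.6,224.3).

```bash
python3 -m creep '[{"gripper":0,"linear":[0,0,-0.06],"yaw":0},{"gripper":0,"linear":[0,0,-0.1],"yaw":0},{"gripper":0,"linear":[0.05,0.036,-0.1],"yaw":0},{"gripper":0,"linear":[0.1,0.072,-0.1],"yaw":0},{"gripper":0,"linear":[0.151,0.109,-0.1],"yaw":0}]'; python3 -m creep '[{"gripper":0,"linear":[0,0,0],"yaw":0},{"gripper":0,"linear":[0,0,0.02],"yaw":0},{"gripper":0,"linear":[0,0,0.04],"yaw":0},{"gripper":0,"linear":[0,0,0.04],"yaw":0},{"gripper":0,"linear":[0,0,0.04],"yaw":0}]'
```

```text
time_s: 7.18
position: [470.6, 224.9, 114.6]
ee_rot: [0.03, 1.0, -0.0, -0.0]
wrist_force: [-0.5, 0.1, -0.1]
finger_gap: 0.3
finger_force: 0.0
time_s: 7.8
position: [471.9, 224.2, 94.9]
ee_rot: [0.03, 1.0, -0.0, -0.0]
wrist_force: [0.1, 0.3, 1.2]
finger_gap: 1.0
finger_force: 0.0
```

```bash
python3 -m creep '[{"gripper":0,"linear":[0,0,0.036],"yaw":0},{"gripper":0,"linear":[0,0,0.044],"yaw":0},{"gripper":0,"linear":[0,0,0.05],"yaw":0},{"gripper":0,"linear":[0,0,0.056],"yaw":0},{"gripper":0,"linear":[0,0,0.06],"yaw":0}]'; python3 -m creep '[{"gripper":0,"linear":[0,0,0],"yaw":0},{"gripper":0,"linear":[0,0,0],"yaw":0},{"gripper":0,"linear":[0,0,0],"yaw":0},{"gripper":0,"linear":[0,0,0],"yaw":0},{"gripper":0,"linear":[0,0,0],"yaw":0}]'
```

```text
time_s: 8.43
position: [472.2, 224.8, 66.2]
ee_rot: [0.03, 1.0, 0.0, 0.0]
wrist_force: [-7.4, -5.0, 25.9]
finger_gap: 0.7
finger_force: 13.3
time_s: 9.05
position: [472.2, 224.9, 66.3]
ee_rot: [0.03, 1.0, 0.0, 0.0]
wrist_force: [-4.8, -2.0, 12.7]
finger_gap: 0.5
finger_force: 6.2
```

```bash
python3 -m creep '[{"gripper":0,"linear":[0,0,-0.06],"yaw":0},{"gripper":0,"linear":[0,0,-0.1],"yaw":0},{"gripper":0,"linear":[-0.05,0.036,-0.1],"yaw":0},{"gripper":0,"linear":[-0.1,0.072,-0.1],"yaw":0},{"gripper":0,"linear":[-0.149,0.11,-0.1],"yaw":0}]'; python3 -m creep '[{"gripper":0,"linear":[0,0,0],"yaw":0},{"gripper":0,"linear":[0,0,0.02],"yaw":0},{"gripper":0,"linear":[0,0,0.04],"yaw":0},{"gripper":0,"linear":[0,0,0.04],"yaw":0},{"gripper":0,"linear":[0,0,0.04],"yaw":0}]'
python3 - <<'E'
from cell import *
import cv2,numpy as np
a=cv2.resize(get_image("scene")[160:300,190:370],None,fx=2,fy=2);b=get_image("wrist")[:280,130:530]
cv2.imwrite("pics/p3.png",np.hstack([a,b]))
E
```

```text
time_s: 9.68
position: [550.3, 275.5, 115.2]
ee_rot: [0.03, 1.0, 0.0, 0.0]
wrist_force: [0.0, -0.2, 1.1]
finger_gap: 0.6
finger_force: 0.0
time_s: 10.3
position: [549.2, 274.9, 95.2]
ee_rot: [0.03, 1.0, 0.0, 0.0]
wrist_force: [-0.4, 0.8, 0.1]
finger_gap: 0.4
finger_force: 0.0
```

View pics/p3.png

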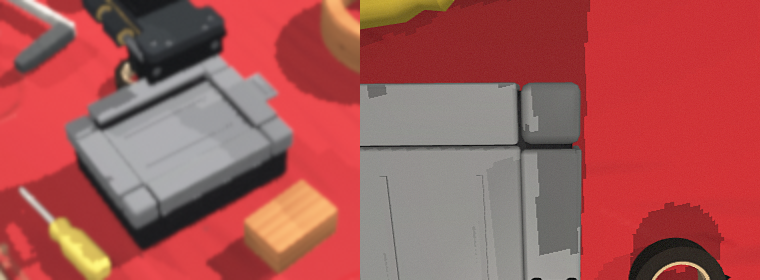

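The near sections (2, 3 and the tab) are level with the corners; only section 4, under the hand, is still proud. Press it, hold, then lift clear.

```bash
python3 -m creep '[{"gripper":0,"linear":[0,0,0.036],"yaw":0},{"gripper":0,"linear":[0,0,0.044],"yaw":0},{"gripper":0,"linear":[0,0,0.05],"yaw":0},{"gripper":0,"linear":[0,0,0.056],"yaw":0},{"gripper":0,"linear":[0,0,0.06],"yaw":0}]'; python3 -m creep '[{"gripper":0,"linear":[0,0,0],"yaw":0},{"gripper":0,"linear":[0,0,0],"yaw":0},{"gripper":0,"linear":[0,0,0],"yaw":0},{"gripper":0,"linear":[0,0,0],"yaw":0},{"gripper":0,"linear":[0,0,0],"yaw":0}]'; python3 -m creep '[{"gripper":0,"linear":[0,0,-0.06],"yaw":0},{"gripper":0,"linear":[0,0,-0.15],"yaw":0},{"gripper":0,"linear":[0,0,-0.25],"yaw":0},{"gripper":0,"linear":[0,0,-0.35],"yaw":0},{"gripper":0,"linear":[0,0,-0.4],"yaw":0}]'; python3 -m creep '[{"gripper":0,"linear":[0,0,0],"yaw":0},{"gripper":0,"linear":[0,0,0],"yaw":0},{"gripper":0,"linear":[0,0,0],"yaw":0},{"gripper":0,"linear":[0,0,0],"yaw":0},{"gripper":0,"linear":[0,0,0],"yaw":0}]'
python3 - <<'E'
from cell import *
import cv2,numpy as np
f=lambda n,r,c:cv2.resize(get_image(n)[r:r+140,c:c+190],None,fx=2,fy=2)
cv2.imwrite("pics/p4.png",np.hstack([f("scene",160,190),f("side",225,240)]))
E
```

```text
time_s: 11.02
position: [549.4, 275.0, 66.2]
ee_rot: [0.03, 1.0, 0.0, -0.0]
wrist_force: [-9.6, -4.0, 26.8]
finger_gap: 0.3
finger_force: 13.4
time_s: 11.65
position: [549.4, 275.0, 66.3]
ee_rot: [0.03, 1.0, 0.0, 0.0]
wrist_force: [-5.9, -1.7, 15.1]
finger_gap: 0.5
finger_force: 7.7
time_s: 12.28
position: [550.0, 275.3, 267.8]
ee_rot: [0.03, 1.0, 0.001, 0.001]
wrist_force: [0.5, 0.6, -0.6]
finger_gap: 0.4
finger_force: 0.0
time_s: 12.9
position: [549.2, 275.0, 264.6]
ee_rot: [0.03, 1.0, -0.0, -0.0]
wrist_force: [-0.1, -0.8, 0.0]
finger_gap: 0.4
finger_force: 0.0
```

View pics/p4.png

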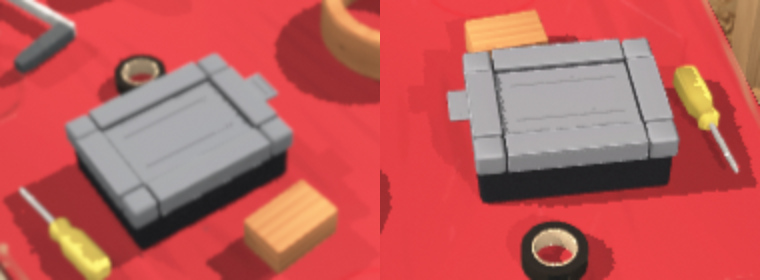

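Both views show all four sections flush with the corners, the bystanders in place and the hand clear.

```bash
python3 -c "
from cell import *
print(sign_off())"
```

```text
the job is handed in; nothing more can be done
None
```

I pressed all four rim sections shut in order (tab, second, third, fourth), the final pictures show them level with the lid's corners and nothing else moved, and I handed the job in with the hand clear at about 13 s; no verdict came back.

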